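# Tip a rack of culture tubes onto its prop

## Task

The culture tubes are to stand on a slope while their agar sets. Using light pushes only (grasp, pinch and lift nothing), first push the closed grey slide box over the table until it lies alongside the upright blue tube rack, parallel to it and roughly opposite its middle, with about 35 mm of clear table between them: it is the prop. Then push the rack over towards the box by the tubes' caps, so that it tips over its long lower edge and comes gently to rest leaning on the box at about 45 degrees, with all six tubes still fully down in the rack. Do not knock the rack over fast, and leave everything else where it is.

Things in the scene. Friction and masses are not known exactly. Their poses are not given: they have to be found in the camera images.
- rack: Blue tube rack, 66 x 192 x 56 mm tall, loose, upright on the table; with its six loose capped tubes about 0.32 kg. Origin: centre of its underside; x: across its short side, +x towards the slide box; y: along its length (-96 to +94 mm); z: up. Long faces flat, at x = -33 and +33 mm. Tilted towards the box past about 36 degrees it goes over by itself; pushed below about 60 mm height it may slide instead.
- rack_edge (a point): Middle of the rack's long lower edge on the slide box's side (rack x = +33 mm, z = 0), over which it is to be tipped.
- slide_box: Closed grey slide box, 71 x 98 x 37 mm tall, about 0.22 kg, loose, flat on the table; its lid does not open. Origin on its underside; y: along its 98 mm width; x: +x away from the rack; z: up. It starts beside the rack, roughly parallel, with 75 to 105 mm of clear table between them.
- box_front (a point): Middle of the top of the slide box's front face, the one towards the rack: box x = -31 mm, z = 36 mm. Below it a 24 mm wide lip stands out 5 mm at 26 to 28 mm height.
- box_back (a point): Middle of the slide box's plain back face, away from the rack: box x = +37 mm, z = 18 mm. Pushing here towards the rack slides the box.
- tube_0: Culture tube, 15 mm glass, green cap 18 mm in diameter, 132 mm long, 22 g, loose in an 18 mm hole of the rack; its foot stands 4 mm, its cap 116 to 136 mm above the table. Origin: centre of its foot; z: along the tube to the cap. Three tubes stand in the row at rack x = -15 mm, three at +15 mm (the row nearer the slide box); holes 30 mm apart along rack y.
- tube_1: Culture tube, 15 mm glass, red cap 18 mm in diameter, 132 mm long, 22 g, loose in an 18 mm hole of the rack; its foot stands 4 mm, its cap 116 to 136 mm above the table. Origin: centre of its foot; z: along the tube to the cap. Three tubes stand in the row at rack x = -15 mm, three at +15 mm (the row nearer the slide box); holes 30 mm apart along rack y.
- tube_2: Culture tube, 15 mm glass, green cap 18 mm in diameter, 132 mm long, 22 g, loose in an 18 mm hole of the rack; its foot stands 4 mm, its cap 116 to 136 mm above the table. Origin: centre of its foot; z: along the tube to the cap. Three tubes stand in the row at rack x = -15 mm, three at +15 mm (the row nearer the slide box); holes 30 mm apart along rack y.
- tube_3: Culture tube, 15 mm glass, red cap 18 mm in diameter, 132 mm long, 22 g, loose in an 18 mm hole of the rack; its foot stands 4 mm, its cap 116 to 136 mm above the table. Origin: centre of its foot; z: along the tube to the cap. Three tubes stand in the row at rack x = -15 mm, three at +15 mm (the row nearer the slide box); holes 30 mm apart along rack y.
- tube_4: Culture tube, 15 mm glass, green cap 18 mm in diameter, 132 mm long, 22 g, loose in an 18 mm hole of the rack; its foot stands 4 mm, its cap 116 to 136 mm above the table. Origin: centre of its foot; z: along the tube to the cap. Three tubes stand in the row at rack x = -15 mm, three at +15 mm (the row nearer the slide box); holes 30 mm apart along rack y.
- tube_5: Culture tube, 15 mm glass, red cap 18 mm in diameter, 132 mm long, 22 g, loose in an 18 mm hole of the rack; its foot stands 4 mm, its cap 116 to 136 mm above the table. Origin: centre of its foot; z: along the tube to the cap. Three tubes stand in the row at rack x = -15 mm, three at +15 mm (the row nearer the slide box); holes 30 mm apart along rack y.
- wash_bottle: White squeeze wash bottle with red cap and bent spout, 222 mm tall, bystander at the back. Origin: centre of its underside.
- beaker: Small clear 48 mm beaker, 58 mm tall, bystander. Origin: centre of its underside.
- timer: White lab timer with red keys, 62 x 64 x 19 mm, bystander. Origin: centre of its underside.
- tape_roll: Roll of paper tape lying flat, 64 mm across, 19 mm high, bystander. Origin: centre of its underside.
- petri_a: Lower of two stacked petri dishes, 72 mm across, 15 mm high, bystander. Origin: centre of its underside.
- petri_b: Upper of two stacked petri dishes, 72 mm across, 15 mm high, bystander. Origin: centre of its underside.
Things that resemble listed ones, but are neither listed nor needed, are in the scene too. Several things have the shape of the slide_box; the one meant has the colours described above.

How it is judged (in metres and radians):
On the way, in this order (a step that is already met when the one before it is completed fails the run):
1. the slide box lies parallel to the standing rack as its prop, some 24 to 44 mm clear of it (x of slide_box in the frame of rack between 0.088 and 0.108 m and y of slide_box in the frame of rack between -0.045 and 0.045 m and angle between the y axis of slide_box and the y axis of rack, either way round below 0.17 rad and angle between rack's own z axis and vertical below 0.08 rad and height (world z) of slide_box below 0.006 m), for 0.3 s.
2. the rack has been tipped onto the slide box (angle between rack's own z axis and vertical above 0.66 rad and contact force between rack and slide_box above 0.1 N), for 0.2 s.
At the end, for the whole second after the job is handed in: The rack leans on the slide box, touching it, tilted 38 to 56 degrees from upright, lower long edge on the table; the slide box lies flat and within 14 degrees of parallel; all six tubes are fully down in their holes (feet within 8 mm of where they stood) and in line with the rack; nothing moves (all of step 2 and angle between rack's own z axis and vertical below 0.98 rad and height (world z) of rack below 0.035 m and angle between slide_box's own z axis and vertical below 0.05 rad and height (world z) of slide_box below 0.006 m and angle between the y axis of slide_box and the y axis of rack, either way round below 0.25 rad and linear speed of each of rack, slide_box below 0.02 m/s and z of each of tube_0, tube_1, tube_2, tube_3, tube_4, tube_5 in the frame of rack below 0.012 m and angle between the z axis of each of tube_0, tube_1, tube_2, tube_3, tube_4, tube_5 and the z axis of rack, either way round below 0.2 rad).
It fails at once if the rack, a tube or the slide box is lifted, or the box tipped (height (world z) of rack above 0.045 m or height (world z) of slide_box above 0.012 m or angle between slide_box's own z axis and vertical above 0.15 rad or z of any of tube_0, tube_1, tube_2, tube_3, tube_4, tube_5 in the frame of rack above 0.025 m).
It fails at once if the rack is flung over (turns faster than 5 rad/s) (angular speed of rack above 5 rad/s).
It fails at once if the slide box is pinched or pushed with more than 15 N (contact force between the fingers and slide_box above 15 N).
It fails at once if the rack or a glass tube is squeezed or struck with more than 10 N (contact force between the fingers and rack above 10 N or contact force between the fingers and tube_0 above 10 N or contact force between the fingers and tube_1 above 10 N or contact force between the fingers and tube_2 above 10 N or contact force between the fingers and tube_3 above 10 N or contact force between the fingers and tube_4 above 10 N or contact force between the fingers and tube_5 above 10 N).
It fails at once if a bystander is moved by more than 20 mm (distance of any of wash_bottle, beaker, timer, tape_roll, petri_a, petri_b from where it was at the start of the episode above 0.02 m).
It also fails if it takes over 58 s, if anything falls off the work surface, if the arm or the gripper's body presses on something with over 40 N, if the wrist force passes 120 N, or if a joint passes its speed limit or range.

## Robot

A 7-joint arm with a two-finger parallel gripper is mounted at the origin on the work surface; the furniture and walls round the work are solid. World frame = base frame: x ahead of the robot, y to its left, z up, the work surface at z = 0. Lengths are in mm, angles in rad, forces in N, time in s.
With the tool pointing down it reaches from about 400 to 925 mm from the base axis. Payload 4.1 kg.
Tool frame: the origin (TCP) lies at the centre of the arm's flange, where the gripper is bolted on; the fingertips stand 173 mm ahead of it and the grasp point (between the pads) lies 155 mm ahead of it; z points along the fingers, y is the line along which they close (so a half turn about z gives the same grasp; the last joint's range is limited). The gripper opens to 85 mm and grips with 20 to 120 N. Pads are 22 mm wide; open, the fingers measure 114 mm over their backs; the gripper's body (76 mm by 85 mm) begins 54 mm behind the grasp point. The pads swing forward as they close: fully open they stand 13 mm farther back than shut.
Start: joints at [1.12, 0.398, 0.045, 1.537, -0.019, 1.207, -0.051], TCP at [224.015, -610.193, 404.747] pointing down, gripper open.
Joint ranges: [-2.82, 2.82], [-0.49, 2.23], [-1.37, 1.46], [0, 2.46], [-1.36, 4.5], [0.23, 2], [-2.94, 2.94]. Speed limits (rad/s): [2.57, 2.57, 3.14, 3.14, 3.14, 3.14, 3.14].

## Interface

Orientations are given as a unit quaternion [w, x, y, z].
In Python, from plant import r gives the robot as it stands.
- The arm moves only by the tool jog_arm, never from a script. Its argument "targets" is text: rows parted by semicolons, each of 5 numbers parted by spaces: the shift along the tool's x, y, z in cm, then the turn about the tool's z in degrees, then the finger opening in cm, from 0 to 8.54. A call has exactly 8 rows; each row shifts and turns the commanded pose from where the row before left it, along the tool's axes as they then stand; what a row does not reach is not made up. A row lasts 1/8 s, in which the tool goes at most 62.5 mm and 10.7 degrees, less where a joint would pass 70% of its speed; a pose out of reach is approached as far as the arm can. A call is refused whole if a number of a shift passes 6.25 or a number of a turn 10.7, either way. A call with a gripper value outside its range is refused whole. The fingers move at their own pace and stop on an object; "squeeze" is the grip in N (left out, the last holds). Time passes only in rows, so rows that do not move let the fingers close, or fill a call up. It gives the time, the measured TCP pose, the force, the opening and the grip force at its end, in the units of the state.
- r.sense(): the state, without advancing time (a new reading comes with each control period).
- r.grab_frame(name): name is "scene" or "top" or "wrist"; returns the picture (400x640x3 uint8, red, green, blue); there is no depth.
- r.camera_model(name): a dict with "fx", "fy", "cx", "cy" (pixels), "R" (3x3) and "t" (3): a world point X has camera coordinates R X + t. Camera axes: x right, y down, z forward; pixel columns grow to the right and rows downward; lengths in mm; the calibration is good to about 2 mm. A picture is of the moment at which its call begins: read the wrist's pose just before it. camera_model takes no time and is no camera call; for the wrist camera it gives the pose at the moment of the call.
- r.close_job(): hands the job in; it is judged then, once.
Trained networks look in the newest picture that a camera, given by its name, has taken for a name from the list of things; names that differ only in an ending like _2 or _b are one class to them, and where a whole thing is asked for, a point or a joint stands for the part that bears it (a point fixed in the world has none). Each returns a list of dicts, best first, with "confidence" (0 to 1); they miss things now and then, are a little off and sometimes report something else, mostly with a low value. They report only what shows in the picture. A call takes as long as a camera call. They do not tell look-alikes from the thing itself.
- r.boxes_of(camera, query): "position" ([column, row] in pixels, amid what is visible of it).
- r.masks_of(camera, query): "pixels" (400x640 bool, what is visible of it) and "position" ([column, row] in pixels, amid what is visible of it).
The state is a dict: "t": time; "q": joint angles; "joint_vel": joint speeds; "tau": joint torques, N m; "tool_pos": TCP position; "eef_rot": TCP orientation; "ft_force": force on the tool from outside, world axes, zero at the start; "ft_torque": the same for the moment, N m; "grip_width": finger opening in mm; "grip_force": force on a finger pad.
Only numpy, scipy, OpenCV 4.12 (cv2) and the standard library are available. Lean on these libraries where they do the work, as an engineer would, in place of code of your own. Each camera call takes 0.05 s, during which the arm holds its last target. There are 200 camera calls.

## Working session

There is one attempt and no reset: what is moved stays moved. The work goes in short steps, Python scripts to look and compute and a tool call to move; the robot and the scene stay as the last step left them, time stands still between calls to the robot, and variables do not carry over. Pictures are saved under pics/ and viewed, at most 10 in all, crops included, and the job is handed in when it is done.

Besides the shell and the picture viewer there is one more tool, called after "Call:" in YAML: its name, and indented under it one key for each argument. jog_arm: Moves the arm, as the interface text tells. Its arguments: {"type":"object","properties":{"targets":{"type":"string"},"squeeze":{"type":"number"}},"required":["targets"]}

```bash
mkdir -p pics; ls; cat > h.py <<'E'
import numpy as np, cv2
from plant import r
def ray(cam,px,z):
    m=r.camera_model(cam);R=np.array(m["R"]);t=np.array(m["t"])
    d=R.T@np.array([(px[0]-m["cx"])/m["fx"],(px[1]-m["cy"])/m["fy"],1]);c=-R.T@t
    return c+d*(z-c[2])/d[2]
def proj(cam,X):
    m=r.camera_model(cam);p=np.array(m["R"])@np.array(X,float)+np.array(m["t"])
    return np.array([m["fx"]*p[0]/p[2]+m["cx"],m["fy"]*p[1]/p[2]+m["cy"]])
E
python3 - <<'E'
from h import *
s=r.sense();print(s["t"],s["tool_pos"],s["eef_rot"],s["ft_force"])
ims=[]
for c in("top","scene"):
    im=r.grab_frame(c);cv2.imwrite(f"pics/{c}0.png",im[:,:,::-1])
    m=r.camera_model(c);R=np.array(m["R"]);print(c,(-R.T@np.array(m["t"])).round(),m["fx"],R.round(2).tolist())
    for q in("rack","slide_box","tube_0"):
        for d in r.masks_of(c,q)[:6]:
            p=d["position"];col=im[d["pixels"]].mean(0).round() if d["pixels"].any() else None
            print(c,q,np.round(p),round(d["confidence"],2),d["pixels"].sum(),col,ray(c,p,18).round())
E
```

```text
pics
0.0 [ 223.91767766 -609.89462569  403.647438  ] [-9.54506684e-04  9.84559665e-01  1.75046572e-01 -2.28525096e-04] [-0.02479296  0.47358013 -0.76645395]
top [523.  22. 955.] 390.93884945166633 [[0.03, -1.0, -0.01], [-1.0, -0.03, -0.06], [0.06, 0.02, -1.0]]
top rack [308. 211.] 0.59 2023 [ 42.  76. 139.] [547.  63.  18.]
top slide_box [380. 205.] 0.85 1218 [136. 139. 137.] [ 567. -110.   18.]
top slide_box [214. 205.] 0.67 1302 [ 45. 119. 115.] [556. 290.  18.]
top tube_0 [299. 231.] 0.63 69 [119.  45.  57.] [498.  82.  18.]
top tube_0 [304. 189.] 0.44 66 [126.  53.  56.] [599.  73.  18.]
top tube_0 [314. 176.] 0.44 65 [ 81. 113.  66.] [633.  49.  18.]
scene [ 546. -464.  896.] 429.38615771304353 [[1.0, -0.04, -0.0], [-0.03, -0.86, -0.51], [0.02, 0.51, -0.86]]
scene rack [317. 208.] 0.85 2180 [ 52.  80. 131.] [550.  55.  18.]
scene slide_box [330. 269.] 0.7 1608 [135. 133. 127.] [ 572. -103.   18.]
scene slide_box [314. 126.] 0.65 1009 [ 58. 117. 111.] [550. 309.  18.]
scene tube_0 [306. 196.] 0.68 160 [ 99. 114.  94.] [524.  89.  18.]
scene tube_0 [295. 195.] 0.68 217 [ 95. 110.  97.] [497.  94.  18.]
scene tube_0 [334. 181.] 0.65 177 [123.  90.  86.] [592. 131.  18.]
scene tube_0 [354. 193.] 0.65 173 [ 98. 114.  94.] [639.  92.  18.]
scene tube_0 [296. 175.] 0.61 86 [123.  56.  47.] [498. 151.  18.]
scene tube_0 [322. 182.] 0.6 190 [123.  89.  85.] [563. 128.  18.]
```

```bash
python3 - <<'E'
import cv2
a=cv2.imread("pics/top0.png");b=cv2.imread("pics/scene0.png")
cv2.imwrite("pics/a.png",cv2.resize(a[130:290,190:430],(800,533),interpolation=cv2.INTER_CUBIC))
E
```

```text
(no output)
```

View pics/top0.png

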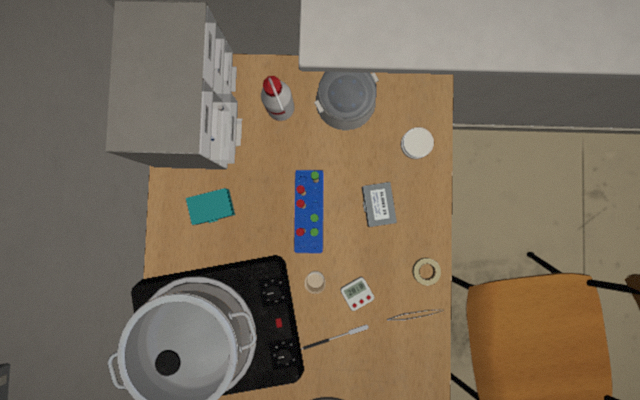

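View pics/scene0.png

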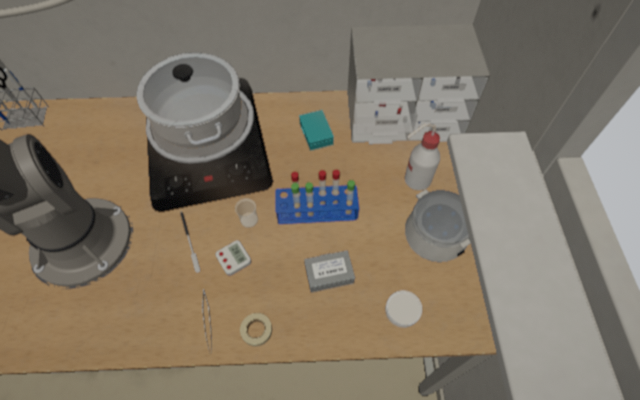

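View pics/a.png

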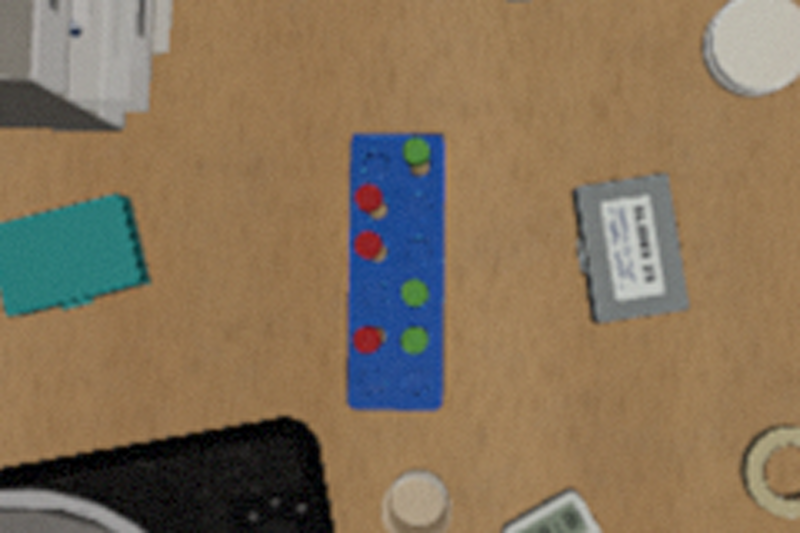

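The grey box at top-view pixel (380,205) is the slide box: it is grey, has the label, and its lip faces the rack. The teal box at (210,206) has the same shape but the wrong colour. The rack is at (308,211), with the red caps in the far row at rows 190, 204 and 232. Next I fit precise poses.

```bash
cat >> h.py <<'E'
from scipy.optimize import minimize
def fit(q,ext,near,x0,cams=("top","scene")):
    ms=[]
    for c in cams:
        r.grab_frame(c);ds=r.masks_of(c,q)
        ds=[d for d in ds if np.linalg.norm(np.array(d["position"])-proj(c,near))<35]
        if ds: ms.append((c,cv2.resize(ds[0]["pixels"].astype(np.uint8),None,fx=4,fy=4,interpolation=cv2.INTER_NEAREST)))
    xs,ys,zs=ext;P=np.array([[x,y,z] for x in xs for y in ys for z in zs],float)
    def cost(v,full=False):
        o=[]
        a=np.deg2rad(v[2]);ux=np.array([np.cos(a),np.sin(a),0]);uy=np.array([-ux[1],ux[0],0])
        for c,m in ms:
            p=np.array([proj(c,np.array([v[0],v[1],0])+k[0]*ux+k[1]*uy+k[2]*np.array([0,0,1])) for k in P])
            h=cv2.convexHull(((p+0.5)*4*16).astype(np.int32));w=np.zeros_like(m);cv2.fillConvexPoly(w,h,1,shift=4)
            o.append((w&m).sum()/(w|m).sum())
        return o if full else -sum(o)
    best=min((minimize(cost,np.array(x0)+d,method="Nelder-Mead",options=dict(initial_simplex=np.array(x0)+d+np.array([[0,0,0],[10,0,0],[0,10,0],[0,0,6]]))) for d in ([0,0,0],[-4,4,-3])),key=lambda s:s.fun)
    return best.x,[m[0] for m in ms],cost(best.x,True)
RACK=((-33,33),(-96,94),(0,56));BOX=((-33,37),(-49,49),(0,36.5))
def rel(rk,bx):
    a=np.deg2rad(rk[2]);d=bx[:2]-rk[:2];c,s=np.cos(a),np.sin(a)
    return np.array([c*d[0]+s*d[1],-s*d[0]+c*d[1],bx[2]-rk[2]])
E
python3 - <<'E'
from h import *
for cams in(("top","scene"),("top",),("scene",)):
    a=fit("rack",RACK,(547,63,30),(547,63,-90),cams);b=fit("slide_box",BOX,(567,-110,18),(567,-110,-85),cams)
    print(a,b,rel(a[0],b[0]).round(1))
im=r.grab_frame("top").astype(int)
red=((im[...,0]>100)&(im[...,0]-im[...,1]>50)&(im[...,0]-im[...,2]>40)).astype(np.uint8);grn=((im[...,1]-im[...,0]>15)&(im[...,1]-im[...,2]>25)).astype(np.uint8)
for n,m in(("red",red),("grn",grn)):
    _,_,st,ce=cv2.connectedComponentsWithStats(m)
    for s,c in zip(st[1:],ce[1:]):
        if s[4]>20 and 285<c[0]<330 and 160<c[1]<260: print(n,c.round(1),s[4],ray("top",c,134).round(1))
for q in ("timer","tape_roll","petri_a","beaker"):
    d=r.boxes_of("top",q); print(q,[(np.round(k["position"]),ray("top",k["position"],15).round(),round(k["confidence"],2)) for k in d[:2]])
print(r.sense()["t"])
E
```

```text
Traceback (most recent call last):
  File "h.py", line 26, in fit
    best=min((minimize(cost,np.array(x0)+d,method="Nelder-Mead",options=dict(initial_simplex=np.array(x0)+d+np.array([[0,0,0],[10,0,0],[0,10,0],[0,0,6]]))) for d in ([0,0,0],[-4,4,-3])),key=lambda s:s.fun)
  File "h.py", line 26, in <genexpr>
    best=min((minimize(cost,np.array(x0)+d,method="Nelder-Mead",options=dict(initial_simplex=np.array(x0)+d+np.array([[0,0,0],[10,0,0],[0,10,0],[0,0,6]]))) for d in ([0,0,0],[-4,4,-3])),key=lambda s:s.fun)
              ~~~~~~~~^^^^^^^^^^^^^^^^^^^^^^^^^^^^^^^^^^^^^^^^^^^^^^^^^^^^^^^^^^^^^^^^^^^^^^^^^^^^^^^^^^^^^^^^^^^^^^^^^^^^^^^^^^^^^^^^^^^^^^^^^^^^^^^^^^^^^
  File "h.py", line 22, in cost
    p=np.array([proj(c,np.array([v[0],v[1],0])+k[0]*ux+k[1]*uy+k[2]*np.array([0,0,1])) for k in P])
                ~~~~^^^^^^^^^^^^^^^^^^^^^^^^^^^^^^^^^^^^^^^^^^^^^^^^^^^^^^^^^^^^^^^^^^
  File "h.py", line 8, in proj
    m=r.camera_model(cam);p=np.array(m["R"])@np.array(X,float)+np.array(m["t"])
ValueError: time passes only in moves, steps and waits
```

```bash
python3 - <<'E'
s=open("h.py").read()
s=s.replace('m=r.camera_model(cam)','m=cm(cam)').replace('def ray','import functools\n@functools.cache\ndef cm(cam): return r.camera_model(cam)\ndef ray',1)
open("h.py","w").write(s)
E
python3 - <<'E'
from h import *
for cams in(("top","scene"),("top",),("scene",)):
    a=fit("rack",RACK,(547,63,30),(547,63,-90),cams);b=fit("slide_box",BOX,(567,-110,18),(567,-110,-85),cams)
    print(a,b,rel(a[0],b[0]).round(1))
im=r.grab_frame("top").astype(int)
red=((im[...,0]>100)&(im[...,0]-im[...,1]>50)&(im[...,0]-im[...,2]>40)).astype(np.uint8);grn=((im[...,1]-im[...,0]>15)&(im[...,1]-im[...,2]>25)).astype(np.uint8)
for n,m in(("red",red),("grn",grn)):
    _,_,st,ce=cv2.connectedComponentsWithStats(m)
    for s,c in zip(st[1:],ce[1:]):
        if s[4]>20 and 285<c[0]<330 and 160<c[1]<260: print(n,c.round(1),s[4],ray("top",c,134).round(1))
for q in ("timer","tape_roll","petri_a","beaker"):
    d=r.boxes_of("top",q); print(q,[(np.round(k["position"]),ray("top",k["position"],15).round(),round(k["confidence"],2)) for k in d[:2]])
print(r.sense()["t"])
E
```

```text
(array([547.88532368,  58.71750892, -88.40642813]), ['top', 'scene'], [np.float64(0.7737252580371161), np.float64(0.773821118415713)]) (array([ 567.96461924, -103.70983539,  -80.61565381]), ['top', 'scene'], [np.float64(0.9285946422768002), np.float64(0.9135324483775811)]) [162.9  15.6   7.8]
(array([618.94566284,  34.78329353, -84.94542016]), ['top'], [np.float64(0.021108736378268555)]) (array([ 567.38788469, -102.30789141,  -80.05004058]), ['top'], [np.float64(0.9182757492168871)]) [132.  -63.4   4.9]
(array([548.30917619,  57.65897429, -87.74446301]), ['scene'], [np.float64(0.7596535472134943)]) (array([ 568.49609101, -103.46571285,  -79.30138409]), ['scene'], [np.float64(0.9216080035051848)]) [161.8  13.8   8.4]
red [300.1 189. ] 44 [590.4  75.5 134. ]
red [300.  203.1] 46 [560.6  74.7 134. ]
red [299.7 231.6] 49 [500.8  73.5 134. ]
grn [314.4 175.2] 48 [620.2  46.2 134. ]
grn [313.9 217.4] 45 [531.2  44.6 134. ]
grn [313.9 231.7] 45 [501.4  43.8 134. ]
timer [(array([360., 292.]), array([358., -65.,  15.]), 0.91)]
tape_roll [(array([433., 271.]), array([ 413., -238.,   15.]), 0.57)]
petri_a [(array([419., 144.]), array([ 717., -202.,   15.]), 0.72), (array([315., 176.]), array([632.,  48.,  15.]), 0.18)]
beaker [(array([315., 279.]), array([386.,  42.,  15.]), 0.86), (array([377., 203.]), array([ 571., -103.,   15.]), 0.74)]
1.65
```

Call:
jog_arm:
  targets: "3 -1.7 0 0 6; 4.7 -2.7 0 0 6; 4.7 -2.7 0 0 6; 4.7 -2.7 0 0 6; 4.7 -2.7 0 0 6; 4.7 -2.7 0 0 6; 4.7 -2.7 0 0 6; 4.7 -2.7 0 0 6"
  squeeze: 20

```text
t: 2.65
tool_pos: [490.9, -291.7, 405.0]
eef_rot: [0.0, 0.985, 0.175, 0.0]
ft_force: [1.0, -0.6, -0.3]
grip_width: 60.4
grip_force: 0.0
```

Call:
jog_arm:
  targets: "3.7 -2.3 0 0 6; 3.7 -2.2 0 0 6; 3.8 -2.3 0 -10.1 6; 0 0 2 -10.2 6; 0 0 2 -10.2 6; 0 0 2 -10.2 6; 0 0 2 -10.2 6; 0 0 2 -10.2 6"

```text
t: 3.65
tool_pos: [571.7, -190.8, 304.2]
eef_rot: [0.0, 0.757, 0.653, 0.0]
ft_force: [-0.3, -0.2, 0.7]
grip_width: 59.9
grip_force: 0.0
```

Call:
jog_arm:
  targets: "0 0 2 -10 6; 0 0 2 0 6; 0 0 2 0 6; 0 0 2 0 6; 0 0 2 0 6; 0 0 1 0 6; 0 0 0.5 0 6; 0 0 0 0 6"

```text
t: 4.65
tool_pos: [571.9, -190.7, 189.7]
eef_rot: [0.0, 0.699, 0.715, 0.0]
ft_force: [0.0, -0.0, -0.0]
grip_width: 59.6
grip_force: 0.0
```

```bash
python3 - <<'E'
from h import *
s=r.sense();print(s["t"],np.round(s["tool_pos"],1),np.degrees(2*np.arctan2(s["eef_rot"][2],s["eef_rot"][1])),s["ft_force"],s["grip_width"])
im=r.grab_frame("scene");cv2.imwrite("pics/s1.png",cv2.resize(im[140:340,200:460,::-1],(780,600),interpolation=cv2.INTER_CUBIC))
E
```

```text
4.65 [ 571.9 -190.7  189.7] 91.25583164192182 [ 0.02909122 -0.00962195 -0.02139727] 59.601376559472115
```

View pics/s1.png

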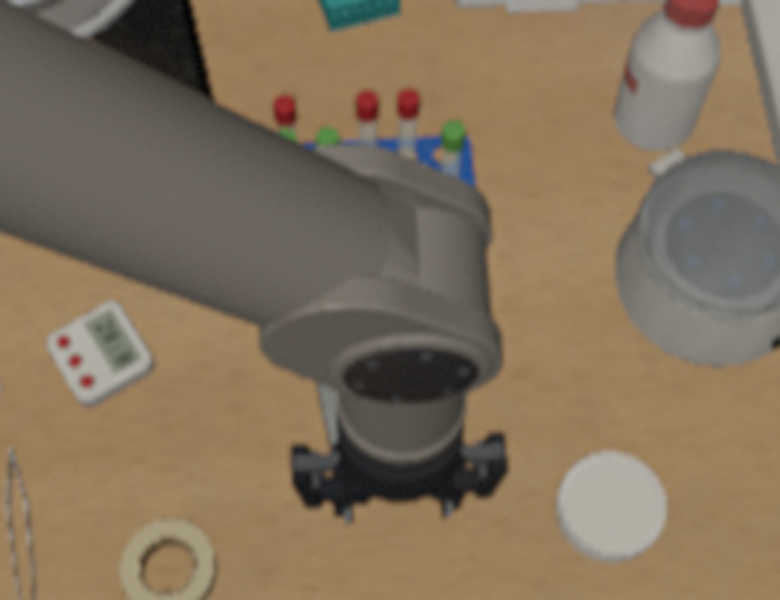

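The gripper stands down behind the box at (400,500) in the crop, with the petri dishes and the tape roll clear on either side. I'm starting the push.

Call:
jog_arm:
  targets: "1 0 0.3 0 6; 1 0 0.2 0 6; 0.6 0 0 0 6; 0.3 0 0 0 6; 0.3 0 0 0 6; 0.3 0 0 0 6; 0.3 0 0 0 6; 0.3 0 0 0 6"

```text
t: 5.7
tool_pos: [570.6, -150.2, 184.7]
eef_rot: [0.0, 0.699, 0.715, -0.001]
ft_force: [-0.8, -1.1, 0.5]
grip_width: 60.3
grip_force: 0.7
```

Call:
jog_arm:
  targets: "0.4 0 0 0 6; 0.4 0 0 0 6; 0.4 0 0 0 6; 0.4 0 0 0 6; 0.4 0 0 0 6; 0.4 0 0 0 6; 0.3 0 0 0 6; 0.3 0 0 0 6"

```text
t: 6.7
tool_pos: [570.2, -119.5, 184.7]
eef_rot: [0.0, 0.699, 0.715, 0.0]
ft_force: [0.1, -0.9, 0.2]
grip_width: 59.8
grip_force: 0.7
```

```bash
python3 - <<'E'
from h import *
s=r.sense();print(s["t"],np.round(s["tool_pos"],1),s["ft_force"])
im=r.grab_frame("top");cv2.imwrite("pics/t1.png",cv2.resize(im[130:290,280:440,::-1],(600,600),interpolation=cv2.INTER_CUBIC))
E
```

```text
6.7 [ 570.2 -119.5  184.7] [ 0.11925622 -0.898873    0.19752746]
```

View pics/t1.png

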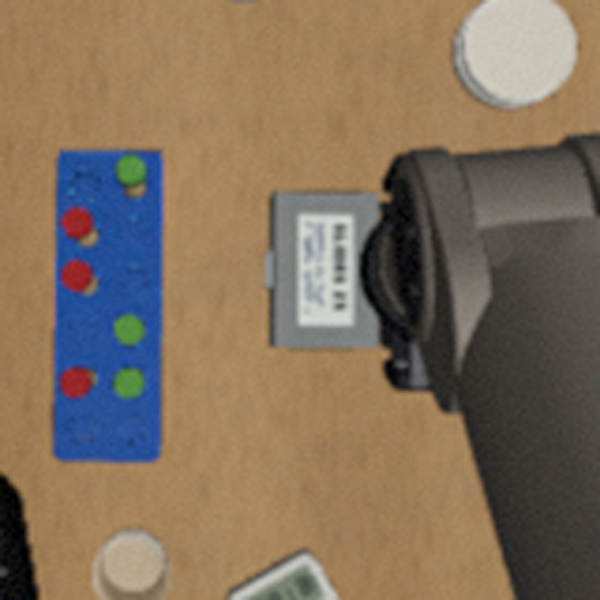

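The box now lies square to the rack: its front edge is at crop x≈272 and the rack's edge at x≈161. I'll work out the remaining distance.

```bash
python3 - <<'E'
from h import *
C=lambda x,y:(280+x/3.75-.4,130+y/3.75-.4)
print("box front",[ray("top",C(272,y),36).round(1) for y in(200,340)])
print("rack front top",[ray("top",C(x,y),56).round(1) for x,y in((161.5,155),(160,455))])
print("rack back top",[ray("top",C(x,y),56).round(1) for x,y in((59,155),(54,455))])
# row 202 gradient edges
g=cv2.cvtColor(r.grab_frame("top"),cv2.COLOR_RGB2GRAY)
print(g[195:200,318:328].mean(0).round(),g[186:196,347:358].mean(0).round())
b=fit("slide_box",BOX,(570,-70,18),(570,-72,-88.7),("scene",));print(b)
E
```

```text
box front [array([616. , -40.3,  36. ]), array([528.2, -42.4,  36. ])]
rack front top [array([640. ,  29.7,  56. ]), array([456.2,  25.5,  56. ])]
rack back top [array([638.3,  92.9,  56. ]), array([454.3,  90.1,  56. ])]
[ 74.  74.  75.  73.  83. 120. 143. 142. 140. 138.] [138. 137. 138. 137. 110.  88. 127. 129. 128. 129. 127.]
(array([575.44866227, -73.55166344, -84.60465944]), ['scene'], [np.float64(0.06883570852379672)])
```

Call:
jog_arm:
  targets: "0.4 0 0 0 6; 0.4 0 0 0 6; 0.4 0 0 0 6; 0.4 0 0 0 6; 0.4 0 0 0 6; 0.4 0 0 0 6; 0.4 0 0 0 6; 0.3 0 0 0 6"

```text
t: 7.9
tool_pos: [569.5, -88.3, 184.7]
eef_rot: [-0.0, 0.699, 0.715, -0.0]
ft_force: [-0.1, -1.1, -0.2]
grip_width: 60.3
grip_force: 0.5
```

```bash
python3 - <<'E'
from h import *
s=r.sense();print(s["t"],np.round(s["tool_pos"],1),s["ft_force"])
im=r.grab_frame("top");cv2.imwrite("pics/t2.png",im[:,:,::-1])
g=cv2.cvtColor(im,cv2.COLOR_RGB2GRAY)
for a,b in((184,192),(196,201),(210,218)): print(a,g[a:b,318:346].mean(0).round().astype(int))
for c in(323,338,337): print(c,ray("top",(c,200),36)[1].round(1),ray("top",(c,200),56)[1].round(1))
E
```

```text
7.9 [569.5 -88.3 184.7] [-0.08967207 -1.12781432 -0.22900166]
184 [ 73  74  73  71  80 118 143 143 143 140 138 141 139 140 139 141 139 138
 141 142 122 107 127 128 127 127 126 133]
196 [ 72  74  73  73  83 119 142 141 140 138 136 141 142 141 141 141 140 138
 126 116 115 116 134 128 128 127 125 139]
210 [ 76  76  76  74  83 118 141 139 139 134 133 138 141 141 141 142 142 140
 138 138 112 104 134 129 128 128 126 137]
323 27.2 27.1
338 -8.1 -7.4
337 -5.7 -5.1
```

Call:
jog_arm:
  targets: "0.2 0 0 0 6; 0.15 0 0 0 6; 0 0 0 0 6; 0 0 0 0 6; -0.4 0 0 0 6; -1.5 0 0 0 6; -2 0 0 0 6; 0 0 -3 0 6"

```text
t: 8.95
tool_pos: [568.7, -128.4, 212.8]
eef_rot: [-0.002, 0.701, 0.713, -0.002]
ft_force: [1.0, 0.0, -0.7]
grip_width: 60.1
grip_force: 0.0
```

Call:
jog_arm:
  targets: "0 0 -4 0 5; 0 0 -5 0 5; 0 0 -5 0 5; -4 0 -3 0 5; -6 0 0 0 5; -6 0 0 0 5; -6 0 0 0 5; 0 0 0 0 5"

```text
t: 9.95
tool_pos: [571.8, -353.3, 383.8]
eef_rot: [0.001, 0.704, 0.71, -0.002]
ft_force: [-0.5, 0.0, -0.9]
grip_width: 49.6
grip_force: 0.0
```

```bash
python3 - <<'E'
from h import *
s=r.sense();print(s["t"],np.round(s["tool_pos"],1),s["ft_force"])
b=fit("slide_box",BOX,(570,-40,18),(570,-40,-88.7));print(b, rel(np.array([547,59.5,-88.7]),b[0]))
im=r.grab_frame("top");cv2.imwrite("pics/t3.png",cv2.resize(im[140:280,280:420,::-1],(600,600),interpolation=cv2.INTER_CUBIC))
E
```

```text
9.95 [ 571.8 -353.3  383.8] [-0.5285853   0.01207336 -0.87976517]
(array([572.45952175, -37.60383505, -88.93139604]), ['top'], [np.float64(0.9381986819624115)]) [97.65645009 23.24994161 -0.23139604]
```

View pics/t3.png

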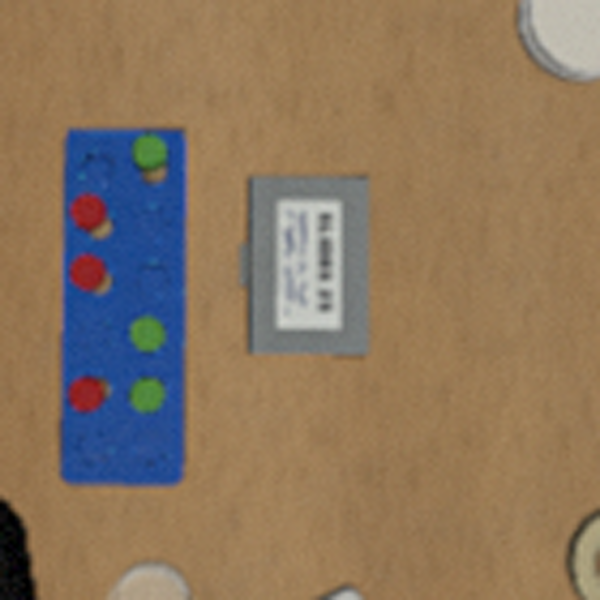

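Call:
jog_arm:
  targets: "4 0 0 0 7.5; 6 -0.2 0 0 7.5; 6 -0.2 0 0 7.5; 6 -0.2 0 0 7.5; 6 -0.2 0 0 7.5; 6 -0.2 0 0 7.5; 6 -0.2 0 0 7.5; 6 -0.2 0 0 7.5"

```text
t: 11.2
tool_pos: [549.8, 118.6, 385.2]
eef_rot: [0.001, 0.698, 0.716, 0.0]
ft_force: [0.5, 0.2, -0.1]
grip_width: 75.5
grip_force: 0.0
```

Call:
jog_arm:
  targets: "0.5 0 0 0 7.5; 0 0 0 0 7.5; 0 0 2 0 7.5; 0 0 2 0 7.5; 0 0 2 0 7.5; 0 0 0 0 7.5; 0 0 0 0 7.5; 0 0 0 0 7.5"

```text
t: 12.2
tool_pos: [551.3, 120.2, 325.7]
eef_rot: [0.001, 0.7, 0.715, 0.001]
ft_force: [-0.2, -0.5, 0.0]
grip_width: 74.6
grip_force: 0.0
```

```bash
python3 - <<'E'
from h import *
s=r.sense();print(s["t"],np.round(s["tool_pos"],1),np.round(s["eef_rot"],4),s["ft_force"],s["grip_width"])
E
```

```text
12.2 [551.3 120.2 325.7] [7.000e-04 6.995e-01 7.146e-01 7.000e-04] [-0.17332906 -0.53176672  0.04731895] 74.61098758538566
```

Call:
jog_arm:
  targets: "0 -0.3 1 0 7.5; 0 -0.3 1 0 7.5; 0 0 1 0 7.5; 0 0 0.6 0 7.5; 0 0 0 0 7.5; 0 0 0 0 7.5; 0 0 0 0 7.5; 0 0 0 0 7.5"

```text
t: 13.2
tool_pos: [545.0, 120.4, 289.0]
eef_rot: [0.0, 0.699, 0.715, 0.0]
ft_force: [-0.2, -0.2, 0.8]
grip_width: 75.0
grip_force: 0.0
```

```bash
python3 - <<'E'
from h import *
s=r.sense();p=np.array(s["tool_pos"]);print(s["t"],p.round(1),s["grip_width"])
im=np.ascontiguousarray(r.grab_frame("scene")[:,:,::-1])
a=cv2.resize(im[110:230,240:400],(800,600),interpolation=cv2.INTER_CUBIC)
for dx in(-45,45):
    for L,col in((163,(0,255,255)),(173,(255,0,255))):
        q=proj("scene",p+np.array([dx,-11,-L]));cv2.circle(a,tuple(int(v) for v in (q-[240,110])*5+2),4,col,-1);print(q.round(1))
cv2.imwrite("pics/s2.png",a)
E
```

```text
13.2 [545.  120.4 289. ] 74.9962630388079
[293.5 162.7]
[293.8 165.4]
[333.9 161.4]
[333.9 164. ]
```

View pics/s2.png

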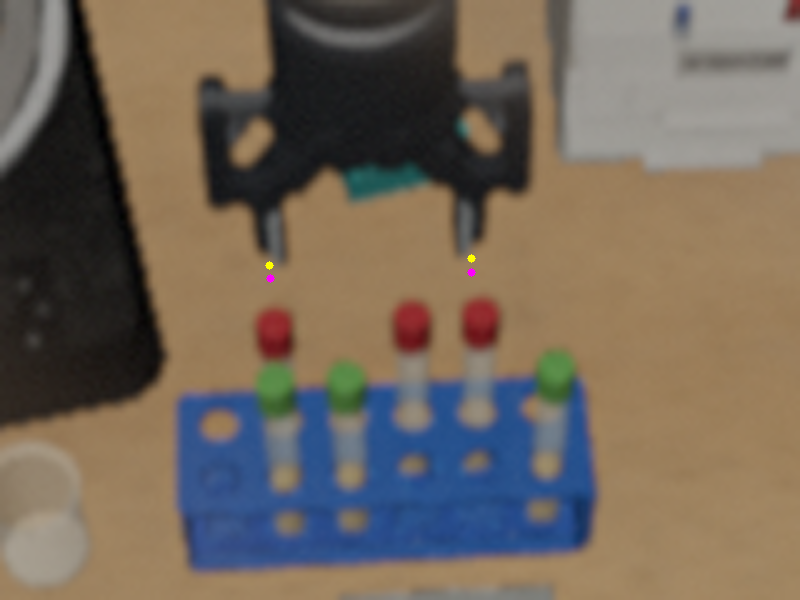

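The finger tips hang behind the two outer red caps at crop (272,258) and (468,252), with the caps at (275,330) and (481,322). They stand about 4 mm too far left and 6 mm too high, so I'm correcting that while approaching.

Call:
jog_arm:
  targets: "0 0.4 0.6 0 7.5; 0 0 0 0 7.5; -0.7 0 0 0 7.5; -0.7 0 0 0 7.5; -0.4 0 0 0 7.5; -0.2 0 0 0 7.5; -0.2 0 0 0 7.5; -0.2 0 0 0 7.5"

```text
t: 14.25
tool_pos: [549.4, 96.5, 282.7]
eef_rot: [0.0, 0.699, 0.715, 0.0]
ft_force: [-0.3, -0.2, 0.3]
grip_width: 74.8
grip_force: 0.0
```

Call:
jog_arm:
  targets: "-0.2 0 0 0 7.5; -0.2 0 0 0 7.5; -0.2 0 0 0 7.5; -0.2 0 -0.05 0 7.5; -0.2 0 -0.05 0 7.5; -0.2 0 -0.1 0 7.5; -0.2 0 -0.1 0 7.5; -0.2 0 -0.1 0 7.5"

```text
t: 15.25
tool_pos: [549.7, 80.4, 286.8]
eef_rot: [-0.0, 0.699, 0.715, 0.0]
ft_force: [-0.2, 0.5, 0.3]
grip_width: 74.7
grip_force: 0.3
```

```bash
python3 - <<'E'
from h import *
s=r.sense();p=np.array(s["tool_pos"]);print(s["t"],p.round(1),s["ft_force"])
im=np.ascontiguousarray(r.grab_frame("scene")[:,:,::-1])
cv2.imwrite("pics/s3.png",cv2.resize(im[120:270,240:400],(640,600),interpolation=cv2.INTER_CUBIC))
E
```

```text
15.25 [549.7  80.4 286.8] [-0.18452917  0.54454711  0.26174058]
```

View pics/s3.png

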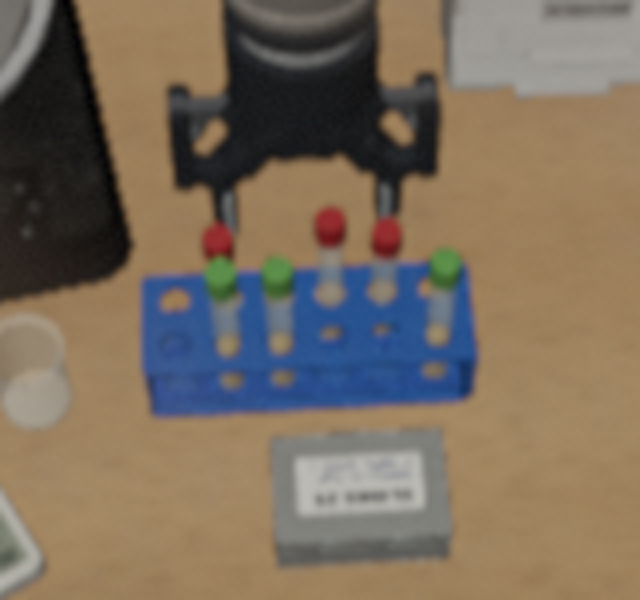

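The fingers are on the two outer red caps, at crop (218,240) and (386,237), and those tubes have taken up their slack. The rack still stands and the box is untouched. I'm continuing slowly.

Call:
jog_arm:
  targets: "-0.25 0 -0.05 0 7.5; -0.25 0 -0.05 0 7.5; -0.25 0 -0.1 0 7.5; -0.25 0 -0.1 0 7.5; -0.25 0 -0.1 0 7.5; -0.25 0 -0.1 0 7.5; -0.25 0 -0.05 0 7.5; -0.25 0 -0.05 0 7.5"

```text
t: 16.3
tool_pos: [550.2, 60.2, 292.7]
eef_rot: [0.0, 0.699, 0.715, -0.0]
ft_force: [-0.6, 1.6, -0.6]
grip_width: 74.9
grip_force: 0.2
```

```bash
cat > look.py <<'E'
from h import *
import sys
s=r.sense();p=np.array(s["tool_pos"]);print(s["t"],p.round(1),s["ft_force"])
im=np.ascontiguousarray(r.grab_frame("scene")[:,:,::-1])
cv2.imwrite(f"pics/{sys.argv[1]}.png",cv2.resize(im[120:270,240:400],(640,600),interpolation=cv2.INTER_CUBIC))
E
python3 look.py s4
```

```text
16.3 [550.2  60.2 292.7] [-0.64175162  1.57311916 -0.55305307]
```

View pics/s4.png

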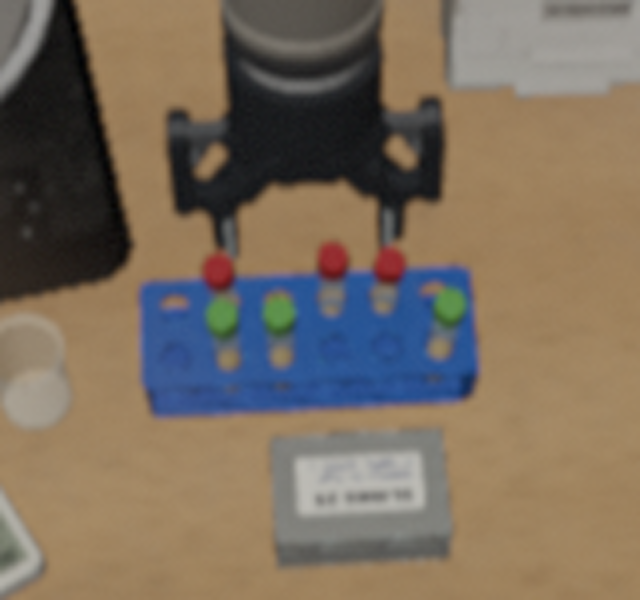

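The rack is tipping cleanly about its lower front edge, still at crop y≈410, and the box has not moved. I'm continuing along the arc.

Call:
jog_arm:
  targets: "-0.25 0 -0.05 0 7.5; -0.25 0 -0.05 0 7.5; -0.25 0 -0.05 0 7.5; -0.25 0 -0.03 0 7.5; -0.25 0 -0.03 0 7.5; -0.25 0 0 0 7.5; -0.25 0 0 0 7.5; -0.25 0 0 0 7.5"

```text
t: 17.35
tool_pos: [550.7, 40.3, 294.9]
eef_rot: [0.0, 0.699, 0.715, 0.0]
ft_force: [0.3, -0.0, 0.1]
grip_width: 75.2
grip_force: 0.3
```

Call:
jog_arm:
  targets: "-0.2 0 0 0 7.5; -0.2 0 0 0 7.5; -0.2 0 0 0 7.5; -0.2 0 0 0 7.5; -0.2 0 0 0 7.5; -0.2 0 0.03 0 7.5; -0.2 0 0.03 0 7.5; -0.2 0 0.03 0 7.5"

```text
t: 18.35
tool_pos: [551.0, 24.3, 293.8]
eef_rot: [0.0, 0.699, 0.715, -0.0]
ft_force: [0.1, 0.6, -0.1]
grip_width: 74.7
grip_force: 0.2
```

```bash
cat > st.py <<'E'
from h import *
s=r.sense();print(s["t"],np.round(s["tool_pos"],1),np.round(s["ft_force"],2))
piv=np.array([547,26.5,0])
for c in("top","scene"):
    im=r.grab_frame(c).astype(int)
    red=((im[...,0]>100)&(im[...,0]-im[...,1]>50)&(im[...,0]-im[...,2]>40)).astype(np.uint8);grn=((im[...,1]-im[...,0]>15)&(im[...,1]-im[...,2]>25)).astype(np.uint8)
    for n,m,w in(("red",red,48),("grn",grn,18)):
        _,_,st,ce=cv2.connectedComponentsWithStats(m)
        for a,q in zip(st[1:],ce[1:]):
            if a[4]<15: continue
            # tilt: cap centre at rotated (w,126) about pivot; choose theta whose y,z best project
            best=min(((np.linalg.norm(proj(c,[x,piv[1]+w*np.cos(t)-126*np.sin(t),126*np.cos(t)+w*np.sin(t)])-q),np.degrees(t),x) for t in np.radians(np.arange(-5,60,1)) for x in range(480,641,5)))
            if best[0]<6: print(c,n,q.round(1),a[4],"tilt",round(best[1]),"x",best[2],round(best[0],1))
b=fit("slide_box",BOX,(572,-38,18),(572,-38,-88.7));print("box",b[0].round(1),b[1:])
E
python3 st.py
```

```text
18.35 [551.   24.3 293.8] [ 0.12  0.61 -0.11]
scene red [323.8 199.6] 41 tilt 30 x 565 0.9
scene red [338.1 200.6] 45 tilt 31 x 595 0.9
scene red [295.  202.7] 40 tilt 32 x 505 1.0
scene grn [353.2 212.2] 45 tilt 29 x 625 0.6
scene grn [296.  215.2] 41 tilt 30 x 505 0.4
scene grn [310.1 214.7] 39 tilt 30 x 535 0.7
box [574.  -40.8 -90.5] (['top', 'scene'], [np.float64(0.15373359996098132), np.float64(0.940049493094915)])
```

Call:
jog_arm:
  targets: "-0.15 0 0.03 0 7.5; -0.15 0 0.03 0 7.5; -0.15 0 0.03 0 7.5; -0.15 0 0.03 0 7.5; -0.15 0 0.03 0 7.5; -0.15 0 0.03 0 7.5; -0.15 0 0.03 0 7.5; -0.15 0 0.03 0 7.5"

```text
t: 19.65
tool_pos: [551.2, 12.3, 291.4]
eef_rot: [0.0, 0.699, 0.715, -0.0]
ft_force: [-0.2, -0.5, -0.1]
grip_width: 74.9
grip_force: 0.1
```

```bash
python3 st.py
```

```text
19.65 [551.2  12.3 291.4] [-0.21 -0.51 -0.15]
scene red [323.9 205.1] 43 tilt 35 x 565 1.0
scene red [338.9 206.4] 46 tilt 36 x 595 0.7
scene red [295.1 208.4] 46 tilt 37 x 505 0.9
scene grn [353.7 218.2] 48 tilt 35 x 625 0.6
scene grn [296.1 221.3] 47 tilt 36 x 505 0.6
scene grn [310.5 220.5] 48 tilt 35 x 535 0.6
box [573.5 -39.  -88.7] (['scene'], [np.float64(0.9378483835005574)])
```

Call:
jog_arm:
  targets: "-0.1 0 0.03 0 7.5; -0.1 0 0.03 0 7.5; -0.1 0 0.03 0 7.5; -0.1 0 0.03 0 7.5; -0.1 0 0.03 0 7.5; -0.1 0 0.03 0 7.5; -0.1 0 0.03 0 7.5; -0.1 0 0.03 0 7.5"

```text
t: 20.95
tool_pos: [551.4, 4.3, 289.0]
eef_rot: [0.0, 0.699, 0.715, -0.0]
ft_force: [-0.1, 0.5, 1.1]
grip_width: 75.0
grip_force: 0.0
```

```bash
python3 st.py
```

```text
20.95 [551.4   4.3 289. ] [-0.15  0.47  1.14]
scene red [324.4 209.5] 48 tilt 39 x 565 0.7
scene red [339.  210.5] 46 tilt 40 x 595 0.6
scene red [295.  212.8] 49 tilt 41 x 505 1.1
scene grn [354.  222.3] 49 tilt 38 x 625 0.6
scene grn [310.6 225. ] 55 tilt 40 x 535 0.7
scene grn [296.3 225.5] 49 tilt 40 x 505 0.6
box [572.2 -38.4 -88.1] (['scene'], [np.float64(0.9036149406861174)])
```

Call:
jog_arm:
  targets: "-0.1 0 0.03 0 7.5; -0.1 0 0.03 0 7.5; -0.1 0 0.03 0 7.5; -0.1 0 0.03 0 7.5; -0.1 0 0.03 0 7.5; -0.1 0 0.03 0 7.5; -0.1 0 0.03 0 7.5; 0 0 0 0 7.5"

```text
t: 22.25
tool_pos: [551.6, -2.7, 286.9]
eef_rot: [0.0, 0.699, 0.715, -0.0]
ft_force: [-0.4, 0.1, 0.3]
grip_width: 75.1
grip_force: 0.0
```

```bash
python3 st.py
```

```text
22.25 [551.6  -2.7 286.9] [-0.42  0.09  0.26]
scene red [324.8 221.4] 53 tilt 49 x 565 0.7
scene red [339.6 220.8] 55 tilt 49 x 595 0.5
scene red [295.7 223.3] 57 tilt 50 x 505 0.8
scene grn [354.2 233.5] 63 tilt 49 x 625 0.4
scene grn [311.3 236. ] 66 tilt 50 x 535 0.2
scene grn [297.  236.6] 56 tilt 50 x 505 0.1
box [572.9 -41.2 -86.9] (['scene'], [np.float64(0.832281010230179)])
```

Call:
jog_arm:
  targets: "1 0 -0.2 0 7.5; 2 0 -1 0 7.5; 3 0 -3 0 7.5; 3 0 -4 0 7.5; 3 0 -4 0 7.5; 0 0 0 0 7.5; 0 0 0 0 7.5; 0 0 0 0 7.5"

```text
t: 23.55
tool_pos: [548.6, 116.6, 407.7]
eef_rot: [-0.0, 0.7, 0.714, -0.001]
ft_force: [0.7, 0.4, -0.2]
grip_width: 74.8
grip_force: 0.0
```

```bash
python3 st.py; python3 look.py s5
```

```text
23.55 [548.6 116.6 407.7] [ 0.68  0.37 -0.2 ]
top red [352.2 189.9] 45 tilt 48 x 590 1.2
top red [352.3 204.6] 47 tilt 48 x 560 0.7
top red [352.8 232.7] 45 tilt 50 x 500 0.7
top grn [360.6 177.1] 67 tilt 48 x 625 0.9
top grn [360.5 218.1] 68 tilt 49 x 535 0.9
top grn [361.4 232. ] 54 tilt 50 x 505 1.1
scene red [324.9 221.4] 52 tilt 49 x 565 0.7
scene red [339.6 220.9] 51 tilt 49 x 595 0.6
scene red [295.7 223.3] 56 tilt 50 x 505 0.8
scene grn [354.2 233.5] 63 tilt 49 x 625 0.4
scene grn [311.4 236. ] 66 tilt 50 x 535 0.1
scene grn [297.  236.7] 55 tilt 50 x 505 0.2
box [573.6 -38.8 -88.7] (['scene'], [np.float64(0.8257321171387422)])
23.85 [548.9 117.  408.5] [0.28128946 0.184563   0.11178497]
```

View pics/s5.png

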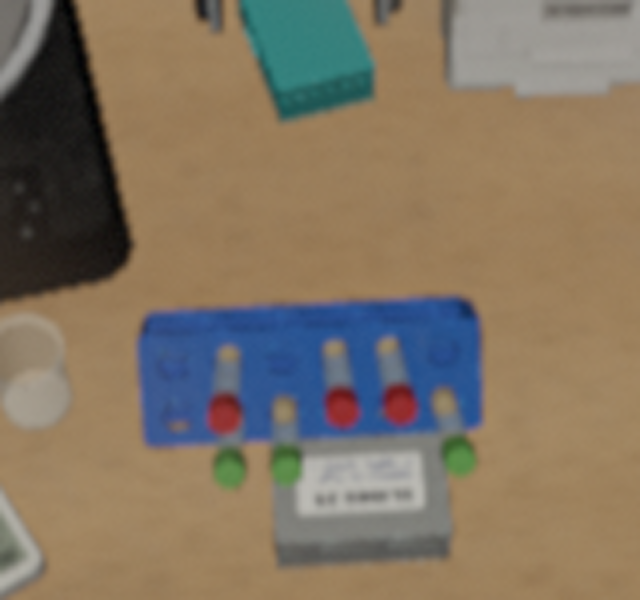

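The rack leans on the box at about 46–48°, the caps sit where fully seated tubes would put them, the box is flat and parallel, and the arm is clear. I'm handing the job in.

```bash
python3 -c "
from plant import r
print(r.close_job())"
```

```text
the job is handed in; nothing more can be done
None
```

The job is handed in with no verdict returned: the rack leans on the slide box at about 46–48°, all six tubes look fully seated, and the arm never went near the bystanders.

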